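# Stow the paddle-fob key in the slide-top key box

### The arm

A 6-joint arm with a two-finger parallel gripper is mounted at the origin on the work surface. World frame = base frame: x ahead of the robot, y to its left, z up, the work surface at z = 0. Lengths are in m, angles in degrees, forces in N, time in s.
With the tool pointing down it reaches from about 0.4 to 0.825 m from the base axis. Payload 7 kg.
Tool frame: the origin (TCP) lies on the centre line of the jaws, within the pads' length; the fingertips stand 8 mm ahead of it and the grasp point (between the pads) lies 11 mm behind it (r.tcp_to_tips is the distance from the TCP to the fingertips, in m); z points along the fingers, y is the direction in which the jaws open and shut (so a half turn about z gives the same grasp; the last joint's range is limited). The gripper opens to 88 mm and grips with 3 to 60 N. Pads are 19 mm wide; open, the fingers measure 130 mm over their backs; the gripper's body (78 mm by 193 mm) begins 47 mm behind the grasp point.
Start: joints at [92.825, 20.546, 0.682, 0, -70.136, -16.507], TCP at [0.16, 0.656, 0.235] pointing down, gripper open.
Joint ranges: [-176.03, 176.03], [-82.01, 121.73], [-58.28, 71.71], [-173.87, 95.51], [-174.79, -0.11], [-173.66, 173.66]. Speed limits (degrees/s): [136.94, 136.94, 172.46, 180, 180, 180].

### API

Orientations are given as [roll, pitch, yaw] about the fixed x, y, z axes, in that order (R = Rz(yaw) Ry(pitch) Rx(roll)).
In Python, from plant import r gives the robot as it stands.
- The arm moves only by the tool drive_tool, never from a script. Its argument "plan" is text: rows parted by semicolons, each of 4 numbers parted by spaces: the shift along the tool's x, y, z in cm, then the turn about the tool's z in rad. A call has 1 to 8 rows; each row is the pose to reach, as a shift and turn from the pose commanded when the call began, along the tool's axes at that moment; what a row does not reach only later rows make up. A row lasts 1/8 s, in which the tool goes at most 62.5 mm and 10.7 degrees, less where a joint would pass 70% of its speed; a pose out of reach is approached as far as the arm can. A call with a gripper value outside its range is refused whole. "fingers" is the closure, from -1 (fully open) to 1 (shut), set as the call begins (left out, the last holds). The fingers move at their own pace and stop on an object; "squeeze" is the grip in N (left out, the last holds). Time passes only in rows, so rows that repeat a pose let the fingers close. It gives the time, the measured TCP pose, the force and the opening at its end, in the units of the state.
- r.get_state(): the state, without advancing time (a new reading comes with each control period).
- r.capture(name): name is "scene" or "top" or "wrist"; returns a dict with "frame" (384x512x3 uint8, red, green, blue), "fovy" (degrees; the focal length in pixels is half the picture's height over the tangent of half this angle, whatever the lens; pixels are square), "cx", "cy" (the principal point, pixels), "rvec" (rotation vector, rad) and "tvec" (3), from world to camera coordinates, as OpenCV has them. Camera axes: x right, y down, z forward; pixel columns grow to the right and rows downward; lengths in m; the calibration is good to about 2 mm. A picture is of the moment at which its call begins. There is no depth.
- r.close_job(): hands the job in, once; it reports no verdict.
The state is a dict: "time_s": time; "joints": joint angles; "qd": joint speeds; "joint_torque": joint torques, N m; "tcp_pos": TCP position; "eef_rot": TCP orientation; "contact_force": force on the tool from outside, world axes, zero at the start; "moment": the same for the moment, N m; "gripper_width": finger opening in m.
Only numpy, scipy, OpenCV 4.12 (cv2) and the standard library are available. Lean on these libraries where they do the work, as an engineer would, in place of code of your own. Each camera call takes 0.05 s, during which the arm holds its last target. There are 200 camera calls.

### The job

Slide the lid of the wooden key box all the way open over its end ridge, put the iron key with the oblong paddle fob into the box and let go of it, then slide the lid fully shut again, back over the ridge. Leave the round-fob key, the bell, the magnifier and the cashbox where they are.

Things in the scene. Friction and masses are not known exactly. Their poses are not given: they have to be found in the camera images.
- keybox: Slide-top wooden box screwed to the counter, 194 x 124 x 59 mm. Origin: centre of its underside; x along its length, z up; yaw within 0.4 rad of the base frame. Walls 12 mm, side rims 59 mm high. The lid slides out level over the lower wall at the -x end (towards the robot); that wall is 36 mm high, with a sprung brass ridge on it up to 41 mm.
- lid (a joint): Lid travel in m along the box's -x: 0 shut, 0.15 fully open. Captive in its grooves; drags 1.5 N and stays where left. Its underside lip must be forced over the sprung ridge both ways (about 8 N): contact from 0.002 to 0.017, crest at 0.0095. Left below about 0.006, the ridge pushes it shut to about 0.002; left above 0.013 it pushes it open.
- lid_grip (a point): Centre of the dark wooden grip bar on top of the lid: 18 mm along the box's x (slide direction), 64 mm along y, 30 mm tall, from 51 to 81 mm above the counter. Axes as the box. Shut, it lies 20 mm to +x of the box's centre; it moves with the lid.
- key_fob (a point): Centre (half-way up) of the oblong wooden paddle fob, 62 x 34 x 14 mm, of the key to stow. The iron key is fixed rigidly in the fob's +x end; y runs across the 34 mm width, z up. Key and fob reach from x = -31 to +73 mm of this point; the iron is up to 14 mm thick and 19 mm to +y. About 60 g, flat on the mat at any yaw.
- spare_fob (a point): Bystander: the other key, with a round disc fob 56 mm across and 14 mm thick; the point is the disc's centre half-way up, the iron key points along +x to 70 mm from it.
- bell: Bystander: cast iron counter bell, 72 mm across, 63 mm tall, loose on the mat; origin at its underside centre.
- magnifier: Bystander: magnifier lying flat, 137 mm long, 12 mm high; origin near the middle of its length on the underside, handle 68 mm along -x, 72 mm lens ring along +x.
- cashbox: Bystander: red enamel cashbox 104 x 154 mm, 69 mm high plus a wire handle to 83 mm, loose, beyond the work; origin at its underside centre.
- chute: Brass key return chute set in the counter between box and mat, fixed, 100 x 62 mm, 22 mm high; origin at its underside centre. Not used.
- mat: Fixed cork mat, 270 x 280 mm, 4 mm thick, on which both keys, the bell and the magnifier lie; origin at its underside centre. It lies to the left or to the right, the key box on the other side.
- box_in (a point): Centre of the box's inner floor, 6 mm above the counter, axes as the box. Inside: 170 mm along x, 100 mm along y. With the lid fully open (0.15) the opening runs from x = -53 mm to +85 mm of this point.
Not all that is in view belongs to the job. What is shaped like the part that bears key_fob but orange or red is not meant.

How it is judged (in metres and radians):
On the way, in this order (a step that is already met when the one before it is completed fails the run):
1. the lid is slid open over the ridge, at least 120 of its 150 mm (value of joint lid above 0.12 m), for 0.2 s.
2. the paddle-fob key lies inside the box, let go, with the lid still open (x of key_fob in the frame of keybox between -0.085 and 0.085 m and y of key_fob in the frame of keybox between -0.05 and 0.05 m and z of key_fob in the frame of keybox below 0.034 m and contact force between the fingers and key below 0.1 N and value of joint lid above 0.02 m), for 0.2 s.
At the end, for the whole second after the job is handed in: The lid is shut behind its ridge (within 4 mm of its stop), the paddle-fob key lies at rest inside the box on its floor, and the round-fob key, bell, magnifier and cashbox are within 15 mm of where they began (value of joint lid below 0.004 m and x of key_fob in the frame of keybox between -0.085 and 0.085 m and y of key_fob in the frame of keybox between -0.05 and 0.05 m and z of key_fob in the frame of keybox between 0 and 0.034 m and linear speed of key below 0.02 m/s and distance of each of spare_fob, bell, magnifier, cashbox from where it was at the start of the episode below 0.015 m); the robot touches nothing.
It fails at once if the round-fob key, bell, magnifier or cashbox is moved more than 15 mm, or the bell tips over (distance of any of spare_fob, bell, magnifier, cashbox from where it was at the start of the episode above 0.015 m or angle between bell's own z axis and vertical above 0.35 rad).
It also fails if it takes over 61 s, if anything falls off the work surface, if the arm or the gripper's body presses on something with over 40 N, if the wrist force passes 120 N, or if a joint passes its speed limit or range.

## Working session

There is one attempt and no reset: what is moved stays moved. The work goes in short steps, Python scripts to look and compute and a tool call to move; the robot and the scene stay as the last step left them, time stands still between calls to the robot, and variables do not carry over. Pictures are saved under pics/ and viewed, about 8 in all and at most 12, crops included, and the job is handed in when it is done.

Besides the shell and the picture viewer there is one more tool, called after "Call:" by a JSON object that holds its "op" and its "data". drive_tool: Moves the arm, as the interface text tells. Its arguments: {"type":"object","properties":{"plan":{"type":"string"},"fingers":{"type":"number"},"squeeze":{"type":"number"}},"required":["plan"]}

```bash
ls; mkdir -p pics; cat > h.py <<'E'
import numpy as np, cv2, pickle
from plant import r
def cap(n,fn):
    d=r.capture(n); cv2.imwrite(f'pics/{fn}.png',cv2.cvtColor(d['frame'],cv2.COLOR_RGB2BGR)); pickle.dump(d,open(f'pics/{fn}.pkl','wb')); return d
def load(fn): return pickle.load(open(f'pics/{fn}.pkl','rb'))
def cam(d):
    f=d['frame'].shape[0]/2/np.tan(np.radians(d['fovy'])/2)
    R=cv2.Rodrigues(np.array(d['rvec'],float))[0]; return f,R,np.array(d['tvec'],float).ravel()
def ray(d,u,v,z):
    f,R,t=cam(d); c=-R.T@t; w=R.T@np.array([(u-d['cx'])/f,(v-d['cy'])/f,1]); return c+w*(z-c[2])/w[2]
def proj(d,P):
    f,R,t=cam(d); q=(R@np.atleast_2d(P).T).T+t; return np.c_[d['cx']+f*q[:,0]/q[:,2],d['cy']+f*q[:,1]/q[:,2]]
E
python3 - <<'E'
from h import *
a=cap('top','top0');b=cap('scene','scene0')
for d in(a,b): print({k:v for k,v in d.items() if k!='frame'}, -cam(d)[1].T@cam(d)[2])
s=r.get_state();print(s, r.tcp_to_tips)
i=cv2.imread('pics/top0.png');cv2.imwrite('pics/top0b.png',cv2.resize(i,(800,600),interpolation=cv2.INTER_CUBIC))
E
```

```text
pics
{'fovy': 43.64867273368747, 'cx': 253.08749093009243, 'cy': 191.6452422707527, 'rvec': array([ 2.20471507, -2.15525828,  0.11916469]), 'tvec': array([-0.11452733,  0.6229779 ,  1.16880184])} [ 0.51230266 -0.08378382  1.22386355]
{'fovy': 47.255174869296994, 'cx': 261.8830832383823, 'cy': 193.19755211108375, 'rvec': array([ 1.30693306,  2.43066342, -0.74978257]), 'tvec': array([ 0.39893134, -0.35495807,  1.55249075])} [1.19592581 0.30985435 1.08125886]
{'time_s': 0.1, 'joints': array([ 9.28255225e+01,  2.05884264e+01,  6.38464528e-01, -1.84761711e-02,
       -7.01378546e+01, -1.65081060e+01]), 'qd': array([-0.00847579, -0.02793055,  0.1101589 ,  0.15375827, -0.02292135,
        0.13936984]), 'joint_torque': array([-1.60084932e-03, -5.84162664e+01,  2.93750632e+01,  7.01546788e+00,
        1.00995332e-02, -4.62862806e-05]), 'tcp_pos': array([0.1595736 , 0.65540866, 0.23369746]), 'eef_rot': array([ 1.79910868e+02, -8.30184577e-03, -1.36888678e+01]), 'contact_force': array([ 0.08312047, -0.39306407, -0.72085996]), 'moment': array([-0.00914471,  0.0099384 , -0.02068527]), 'gripper_width': 0.0876301532801672} 0.008
```

View pics/top0b.png

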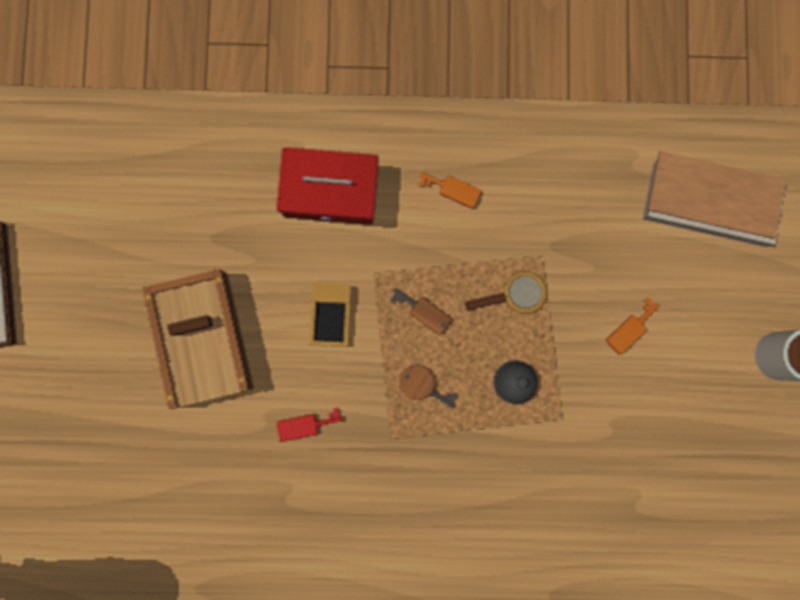

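View pics/scene0.png

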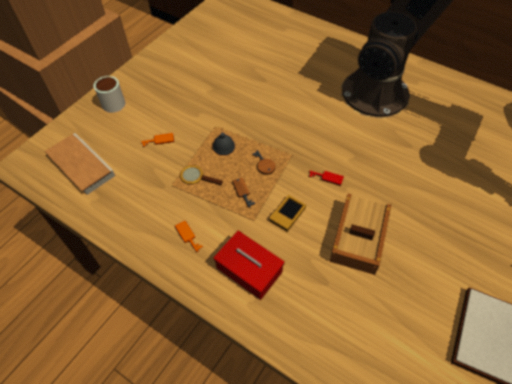

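The top view (800x600) shows the key box at about (198,338), with its grip at (190,325). The paddle key is at (431,315) with its iron towards (400,295), the round key at (417,382), the bell at (516,382) and the magnifier at (510,297). Next I'll compute positions and overlay them.

```bash
cat > m.py <<'E'
from h import *
d=load('top0');k=0.64
P=lambda u,v,z: ray(d,u*k,v*k,z)
c=np.array([P(145,290,.059),P(222,271,.059),P(249,388,.059),P(172,407,.059)])
print('corners',c.round(4)); ctr=c.mean(0)
ax=(c[0]+c[1]-c[2]-c[3])[:2]; yaw=np.arctan2(ax[1],ax[0]); print('box',ctr.round(4),np.degrees(yaw), np.linalg.norm(ax)/2, np.linalg.norm(c[0]-c[1]))
g=P(191,324,.081);print('grip',g.round(4))
f=P(431,315,.018);t=P(396,294,.011);print('fob',f.round(4),np.degrees(np.arctan2(*(t-f)[1::-1])),np.linalg.norm(t-f))
def box(cx,cy,yw,x0,x1,y0,y1,z):
    p=np.array([[x0,y0],[x1,y0],[x1,y1],[x0,y1]]);R=np.array([[np.cos(yw),-np.sin(yw)],[np.sin(yw),np.cos(yw)]])
    return np.c_[p@R.T+[cx,cy],np.full(4,z)]
import sys
kx,ky,kw,fx,fy,fw=map(float,sys.argv[1:]) if len(sys.argv)>1 else (ctr[0],ctr[1],np.degrees(yaw),f[0],f[1],np.degrees(np.arctan2(*(t-f)[1::-1])))
kw=np.radians(kw);fw=np.radians(fw)
im=cv2.resize(cv2.imread('pics/top0.png'),None,fx=4,fy=4,interpolation=cv2.INTER_CUBIC)
for q,col in((box(kx,ky,kw,-.097,.097,-.062,.062,.059),(255,0,0)),(box(kx,ky,kw,.011,.029,-.032,.032,.081),(0,255,0)),(box(fx,fy,fw,-.031,.031,-.017,.017,.018),(255,0,0)),(box(fx,fy,fw,.031,.073,-.007,.019,.011),(0,255,0))):
    cv2.polylines(im,[np.int32((proj(d,q)+.5)*4*8)],True,col,1,cv2.LINE_AA,3)
a=im[650:1070,340:700];b=im[690:900,960:1200];b=cv2.resize(b,(440,385))
o=np.zeros((420,800,3),np.uint8);o[:,:360]=a;o[:385,360:]=b;cv2.imwrite('pics/ov%s.png'%len(sys.argv),o)
E
python3 m.py
```

```text
corners [[0.6283 0.2899 0.059 ]
 [0.661  0.1719 0.059 ]
 [0.4805 0.1225 0.059 ]
 [0.449  0.2391 0.059 ]]
box [0.5547 0.2059 0.059 ] 15.550153807664735 0.18675421456038924 0.12244759305455219
grip [0.5758 0.2105 0.081 ]
fob [ 0.6027 -0.1585  0.018 ] 59.65378458840977 0.06660990174707368
```

View pics/ov1.png

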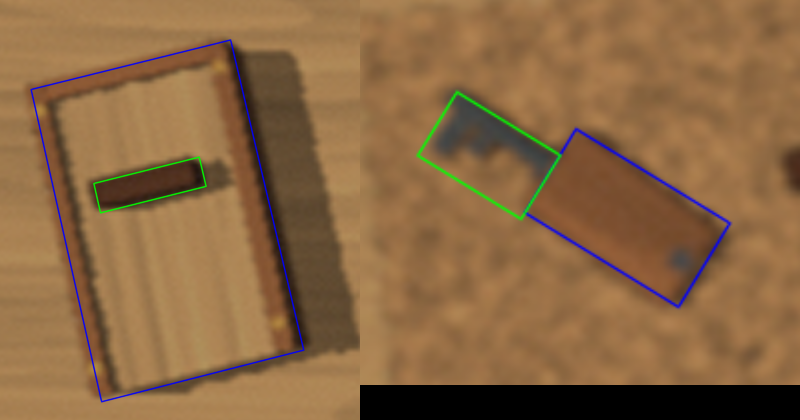

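```bash
cat > g.py <<'E'
import sys
from h import *
# usage: g.py x y z yaw -> shift in tool axes (cm) and turn (rad) from measured pose
def go(x,y,z,yaw):
    from scipy.spatial.transform import Rotation as Ro
    s=r.get_state();p=s['tcp_pos'];e=s['eef_rot'];R=Ro.from_euler('xyz',e,degrees=True).as_matrix()
    d=R.T@(np.array([x,y,z])-p)*100;t=-np.radians((yaw-e[2]+180)%360-180)
    print('t',s['time_s'],'p',p.round(4),'e',e.round(1),'w',round(s['gripper_width'],4),'F',s['contact_force'].round(1)); print('%.2f %.2f %.2f %.3f'%(*d,t))
if __name__=='__main__': go(*map(float,sys.argv[1:]))
E
python3 g.py .575 .211 .16 -74.5
```

```text
t 0.1 p [0.1596 0.6554 0.2337] e [179.9  -0.  -13.7] w 0.0876 F [ 0.1 -0.4 -0.7]
50.88 33.34 7.43 1.061
```

Call:
{"op": "drive_tool", "data": {"plan": "50.9 33.3 0 1.06;50.9 33.3 0 1.06;50.9 33.3 0 1.06;50.9 33.3 0 1.06;50.9 33.3 0 1.06;50.9 33.3 0 1.06;50.9 33.3 0 1.06;50.9 33.3 0 1.06", "fingers": -1, "squeeze": 30}}

```text
time_s: 1.1
tcp_pos: [0.5024, 0.2892, 0.2345]
eef_rot: [180.0, 0.0, -74.4]
contact_force: [1.5, 1.8, -0.9]
gripper_width: 0.0876
```

```bash
python3 g.py .575 .211 .16 -74.5
```

```text
t 1.1 p [0.5024 0.2892 0.2345] e [180.    0.  -74.4] w 0.0876 F [ 1.5  1.8 -0.9]
9.48 -4.89 7.45 0.002
```

Call:
{"op": "drive_tool", "data": {"plan": "9.5 -4.9 6 0;9.5 -4.9 6 0;9.5 -4.9 6 0;9.5 -4.9 6 0"}}

```text
time_s: 1.6
tcp_pos: [0.5742, 0.2122, 0.1743]
eef_rot: [180.0, -0.0, -74.5]
contact_force: [-0.2, -0.4, 1.1]
gripper_width: 0.0877
```

```bash
python3 - <<'E'
from h import *
from g import go
d=cap('wrist','w1'); go(.575,.211,.064,-74.5)
im=cv2.resize(cv2.imread('pics/w1.png'),None,fx=1.5,fy=1.5)
th=np.radians(15.5);B=lambda x,y,z:[.5555+x*np.cos(th)-y*np.sin(th),.2055+x*np.sin(th)+y*np.cos(th),z]
for q,c in(([B(.011,-.032,.081),B(.029,-.032,.081),B(.029,.032,.081),B(.011,.032,.081)],(0,255,0)),([B(-.097,-.062,.059),B(.097,-.062,.059),B(.097,.062,.059),B(-.097,.062,.059)],(255,0,0))):
    cv2.polylines(im,[np.int32((proj(d,q)+.5)*1.5)],True,c,1)
cv2.imwrite('pics/w1b.png',im)
E
```

```text
t 1.65 p [0.5742 0.213  0.1749] e [-180.     0.   -74.4] w 0.0874 F [ 0.3  0.1 -0.4]
0.21 -0.02 11.09 0.002
```

View pics/w1b.png

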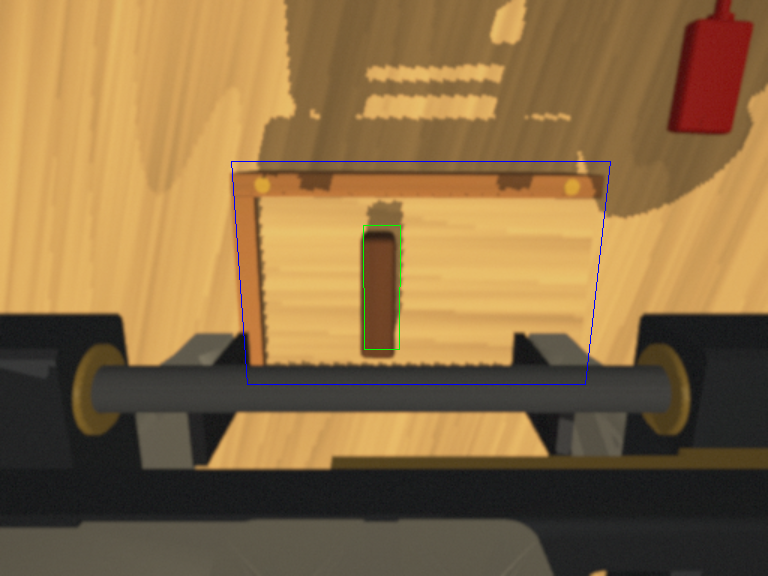

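The wrist view shows the grip bar at (380,293), about 1 px from the prediction across and 6 px along. So the box is about 3 mm further to +y than I estimated.

Call:
{"op": "drive_tool", "data": {"plan": "0 0 6 0;0 0 11 0;0 0 11 0;0 0 11 0"}}

```text
time_s: 2.15
tcp_pos: [0.5744, 0.2138, 0.066]
eef_rot: [-179.9, 0.0, -74.3]
contact_force: [-1.0, -0.1, -0.1]
gripper_width: 0.0877
```

Call:
{"op": "drive_tool", "data": {"plan": "0 0 0 0;0 0 0 0;0 0 0 0;0 0 0 0;0 0 0 0;0 0 0 0", "fingers": 1}}

```text
time_s: 2.9
tcp_pos: [0.5742, 0.2125, 0.0645]
eef_rot: [180.0, -0.0, -74.4]
contact_force: [-0.4, -0.1, 0.3]
gripper_width: 0.0332
```

Call:
{"op": "drive_tool", "data": {"plan": "0 0 0 0;0 0 0 0;0 0 0 0;0 0 0 0"}}

```text
time_s: 3.4
tcp_pos: [0.5743, 0.2126, 0.0645]
eef_rot: [-180.0, 0.0, -74.4]
contact_force: [0.6, -0.3, -0.3]
gripper_width: 0.0178
```

Call:
{"op": "drive_tool", "data": {"plan": "0 1 0 0;0 2 0 0;0 4 0 0;0 7 0 0;0 10 0 0;0 13 0 0;0 14.8 0 0;0 14.8 0 0"}}

```text
time_s: 4.4
tcp_pos: [0.431, 0.1736, 0.0647]
eef_rot: [-179.9, 0.1, -74.4]
contact_force: [-1.2, 5.6, -3.5]
gripper_width: 0.0178
```

```bash
python3 g.py .4297 .1725 .0645 -74.5
```

```text
t 4.4 p [0.431  0.1736 0.0647] e [-1.799e+02  1.000e-01 -7.440e+01] w 0.0178 F [-1.2  5.6 -3.5]
0.07 0.15 0.02 0.002
```

Call:
{"op": "drive_tool", "data": {"plan": "0 0 0 0;0 0 0 0;0 0 0 0;0 0 -4 0;0 0 -10 0;0 0 -10 0", "fingers": -0.3}}

```text
time_s: 5.15
tcp_pos: [0.4339, 0.1744, 0.169]
eef_rot: [-179.6, 0.2, -74.4]
contact_force: [0.3, -0.2, -0.8]
gripper_width: 0.057
```

```bash
python3 g.py .6027 -.1585 .15 -120
```

```text
t 5.15 p [0.4339 0.1744 0.169 ] e [-179.6    0.2  -74.4] w 0.057 F [ 0.3 -0.2 -0.8]
36.61 -7.28 1.84 0.796
```

Call:
{"op": "drive_tool", "data": {"plan": "36.6 -7.3 1 0.8;36.6 -7.3 1 0.8;36.6 -7.3 1 0.8;36.6 -7.3 1 0.8;36.6 -7.3 1 0.8;36.6 -7.3 1 0.8;36.6 -7.3 1 0.8;36.6 -7.3 1 0.8"}}

```text
time_s: 6.15
tcp_pos: [0.5995, -0.1606, 0.1534]
eef_rot: [179.9, -0.1, -120.3]
contact_force: [-0.4, 0.7, -0.1]
gripper_width: 0.0571
```

```bash
cat > ov.py <<'E'
from h import *
# overlay wireframes
def fr(cx,cy,deg,x0,x1,y0,y1,z):
    t=np.radians(deg);p=np.array([[x0,y0],[x1,y0],[x1,y1],[x0,y1]]);R=np.array([[np.cos(t),-np.sin(t)],[np.sin(t),np.cos(t)]])
    return np.c_[p@R.T+[cx,cy],np.full(4,z)]
def draw(d,fn,qs,k=1.5):
    im=cv2.resize(cv2.cvtColor(d['frame'],cv2.COLOR_RGB2BGR),None,fx=k,fy=k,interpolation=cv2.INTER_CUBIC)
    for q,c in zip(qs,[(0,255,0),(255,0,0),(255,0,255)]): cv2.polylines(im,[np.int32((proj(d,q)+.5)*k)],True,c,1)
    cv2.imwrite(f'pics/{fn}.png',im)
E
python3 - <<'E'
from ov import *
from g import go
go(.6027,-.1585,.014,-120)
d=cap('wrist','w2'); draw(d,'w2b',[fr(.6027,-.1585,60,-.031,.031,-.017,.017,.018),fr(.6027,-.1585,60,.031,.073,-.007,.019,.011)])
d=cap('top','t2'); draw(d,'t2b',[fr(.5545,.209,15.3,-.097,.097,-.062,.062,.059),fr(.5545,.209,15.3,-.053,.085,-.05,.05,.059)],1.5625)
go(.6027,-.1585,.014,-120)
E
```

```text
t 6.15 p [ 0.5995 -0.1606  0.1534] e [ 1.799e+02 -1.000e-01 -1.203e+02] w 0.0571 F [-0.4  0.7 -0.1]
-0.36 -0.20 13.94 -0.006
t 6.25 p [ 0.5997 -0.1594  0.1543] e [ 180.    -0.  -120.2] w 0.0569 F [ 0.3  0.7 -1. ]
-0.23 -0.22 14.03 -0.004
```

View pics/w2b.png

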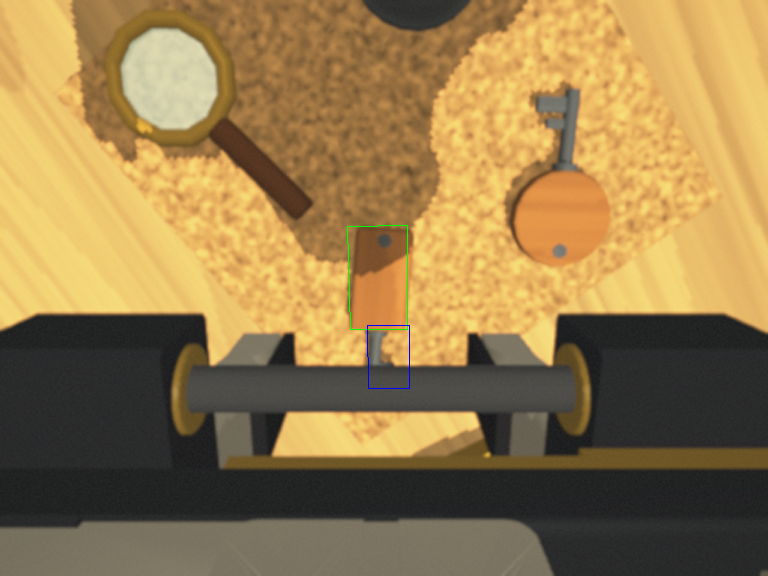

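View pics/t2b.png

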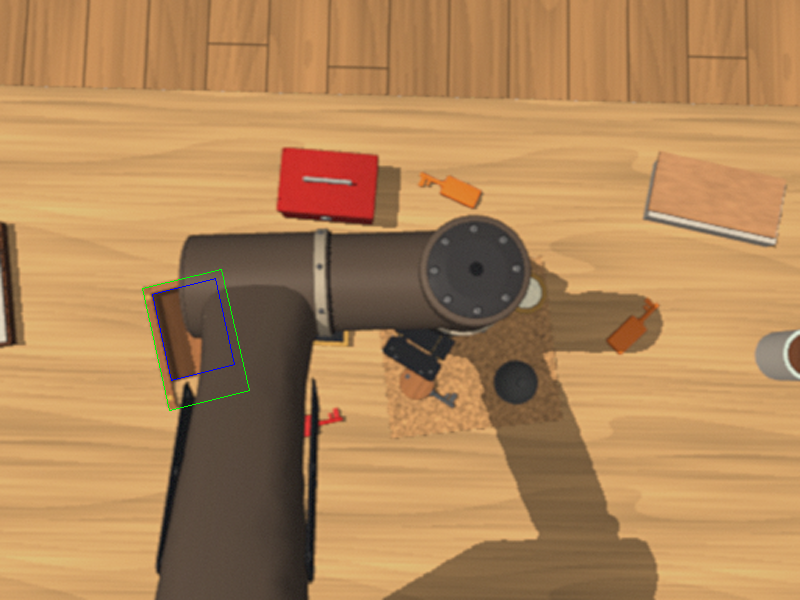

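The wrist view shows the fob at (380,278), matching the prediction within 1–2 px, with both neighbours clear of the fingers. The top view shows the lid open and the left rim matching.

Call:
{"op": "drive_tool", "data": {"plan": "-0.2 -0.2 6 0;-0.2 -0.2 11 0;-0.2 -0.2 13.9 0;-0.2 -0.2 13.9 0;-0.2 -0.2 13.9 0"}}

```text
time_s: 6.88
tcp_pos: [0.6031, -0.1583, 0.016]
eef_rot: [-180.0, 0.0, -120.2]
contact_force: [0.0, 0.6, 0.6]
gripper_width: 0.0568
```

Call:
{"op": "drive_tool", "data": {"plan": "0 0 0 0;0 0 0 0;0 0 0 0;0 0 0 0;0 0 0 0", "fingers": 1}}

```text
time_s: 7.5
tcp_pos: [0.6031, -0.1594, 0.0159]
eef_rot: [-180.0, 0.0, -120.3]
contact_force: [-2.1, 0.6, 4.2]
gripper_width: 0.034
```

Call:
{"op": "drive_tool", "data": {"plan": "0 0 -4 0;0 0 -9 0;0 0 -14 0;0 0 -14 0"}}

```text
time_s: 8.0
tcp_pos: [0.6056, -0.1598, 0.1602]
eef_rot: [-179.6, 0.2, -120.2]
contact_force: [0.0, -0.6, -0.9]
gripper_width: 0.0337
```

```bash
python3 g.py .5497 .2077 .15 -164.7
```

```text
t 8.0 p [ 0.6056 -0.1598  0.1602] e [-179.6    0.2 -120.2] w 0.0337 F [ 0.  -0.6 -0.9]
-28.93 23.34 0.95 0.776
```

Call:
{"op": "drive_tool", "data": {"plan": "-28.9 23.3 0 0.78;-28.9 23.3 0 0.78;-28.9 23.3 0 0.78;-28.9 23.3 0 0.78;-28.9 23.3 0 0.78;-28.9 23.3 0 0.78;-28.9 23.3 0 0.78;-28.9 23.3 0 0.78"}}

```text
time_s: 9.0
tcp_pos: [0.5467, 0.2082, 0.1545]
eef_rot: [-180.0, -0.1, -164.8]
contact_force: [0.3, -0.2, 0.4]
gripper_width: 0.0336
```

```bash
python3 - <<'E'
from ov import *
from g import go
d=cap('wrist','w3'); draw(d,'w3b',[fr(.5545,.209,15.3,-.097,.097,-.062,.062,.059),fr(.5545,.209,15.3,-.053,.085,-.05,.05,.059),fr(.5545,.209,15.3,-.139,-.121,-.032,.032,.081)])
go(.5497,.2077,.02,-164.7)
E
```

```text
t 9.05 p [0.5469 0.2072 0.1546] e [-1.800e+02 -1.000e-01 -1.649e+02] w 0.0341 F [ 0.2 -0.2 -0.9]
-0.31 -0.02 13.46 -0.004
```

View pics/w3b.png

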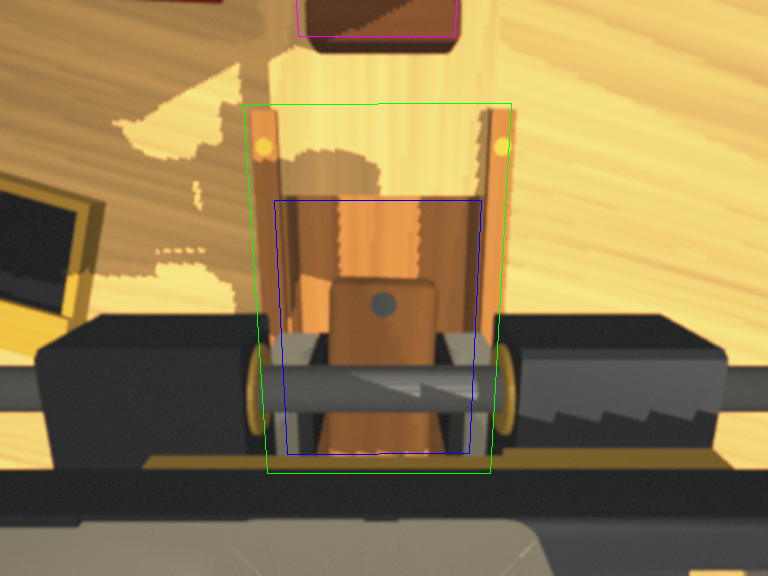

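The wrist view shows the box rims' outer edges at columns 249 and 515, centre 382, with the finger centre also at 382. The jaws are therefore centred on the box, and the lid edge sits at row 197, as expected when fully open. Descending now.

Call:
{"op": "drive_tool", "data": {"plan": "-0.3 0 4 0;-0.3 0 8 0;-0.3 0 11 0;-0.3 0 13 0;-0.3 0 13.4 0;-0.3 0 13.4 0;-0.3 0 13.4 0"}}

```text
time_s: 9.93
tcp_pos: [0.5509, 0.2084, 0.0226]
eef_rot: [180.0, 0.1, -165.0]
contact_force: [0.7, 0.7, -1.9]
gripper_width: 0.0335
```

Call:
{"op": "drive_tool", "data": {"plan": "0 0 0 0;0 0 0 0;0 0 0 0;0 0 0 0;0 0 0 0;0 0 0 0", "fingers": -0.05}}

```text
time_s: 10.68
tcp_pos: [0.5502, 0.2084, 0.0215]
eef_rot: [-180.0, -0.0, -164.9]
contact_force: [0.9, -0.4, -0.3]
gripper_width: 0.0461
```

Call:
{"op": "drive_tool", "data": {"plan": "0 0 -2 0;0 0 -5 0;0 0 -10 0;0 0 -15 0;0 0 -15 0;0 0 -15 0"}}

```text
time_s: 11.42
tcp_pos: [0.5499, 0.2083, 0.1714]
eef_rot: [180.0, 0.0, -165.0]
contact_force: [0.1, -0.4, -1.1]
gripper_width: 0.0464
```

```bash
python3 - <<'E'
from ov import *
from g import go
d=cap('wrist','w4'); draw(d,'w4b',[fr(.5502,.2084,15.1,-.031,.031,-.017,.017,.020)])
go(.431,.1736,.17,-74.5)
E
```

```text
t 11.475 p [0.5496 0.208  0.1707] e [-1.80e+02 -1.00e-01 -1.65e+02] w 0.0458 F [-0.4  0.3 -0.9]
12.35 -0.25 0.09 -1.579
```

View pics/w4b.png

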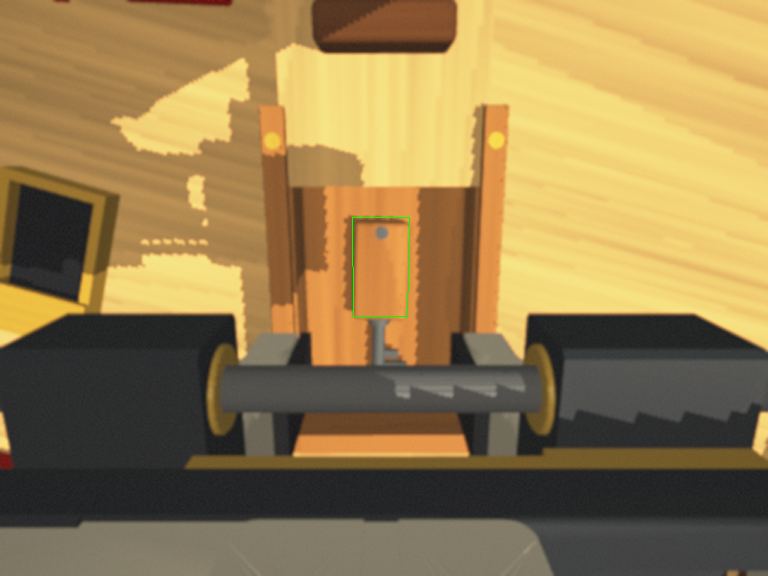

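The key lies flat in the box, with the fob at (380,268) on the predicted outline. Next I'll go back to the lid grip.

Call:
{"op": "drive_tool", "data": {"plan": "12.3 -0.2 0 -1.58;12.3 -0.2 0 -1.58;12.3 -0.2 0 -1.58;12.3 -0.2 0 -1.58;12.3 -0.2 0 -1.58;12.3 -0.2 0 -1.58;12.3 -0.2 0 -1.58;12.3 -0.2 0 -1.58"}}

```text
time_s: 12.48
tcp_pos: [0.4314, 0.1739, 0.1702]
eef_rot: [179.9, -0.1, -78.7]
contact_force: [-0.3, 0.1, -0.2]
gripper_width: 0.0457
```

Call:
{"op": "drive_tool", "data": {"plan": "0 0 0 0;0 0 0 0"}}

```text
time_s: 12.72
tcp_pos: [0.4317, 0.1742, 0.1709]
eef_rot: [179.9, -0.0, -79.2]
contact_force: [0.1, 0.8, 0.4]
gripper_width: 0.0461
```

```bash
python3 g.py .431 .1736 .065 -74.7
```

```text
t 12.725 p [0.4317 0.1742 0.1709] e [179.9  -0.  -79.2] w 0.0461 F [0.1 0.8 0.4]
0.04 0.07 10.59 -0.079
```

Call:
{"op": "drive_tool", "data": {"plan": "0 0.1 3 -0.08;0 0.1 6 -0.08;0 0.1 9 -0.08;0 0.1 10.6 -0.08;0 0.1 10.6 -0.08"}}

```text
time_s: 13.35
tcp_pos: [0.4303, 0.1735, 0.0644]
eef_rot: [179.8, -0.1, -74.6]
contact_force: [0.6, 0.6, -0.2]
gripper_width: 0.046
```

Call:
{"op": "drive_tool", "data": {"plan": "0 0 0 0;0 0 0 0;0 0 0 0;0 0 0 0;0 0 0 0;0 0 0 0", "fingers": 1}}

```text
time_s: 14.1
tcp_pos: [0.4313, 0.1745, 0.0661]
eef_rot: [-180.0, 0.0, -74.4]
contact_force: [-1.6, -0.4, 7.2]
gripper_width: 0.0177
```

```bash
python3 g.py .5743 .2126 .0645 -74.6
```

```text
t 14.1 p [0.4313 0.1745 0.0661] e [-180.     0.   -74.4] w 0.0177 F [-1.6 -0.4  7.2]
0.17 -14.80 0.17 0.003
```

Call:
{"op": "drive_tool", "data": {"plan": "0 -3 0 0;0.1 -6 0 0;0.1 -9 0 0;0.1 -11.5 0 0;0.2 -13 0 0;0.2 -14 0 0;0.2 -14.8 0 0;0.2 -14.9 0 0"}}

```text
time_s: 15.1
tcp_pos: [0.5611, 0.2072, 0.0637]
eef_rot: [178.5, -0.2, -74.6]
contact_force: [-55.5, 1.4, 40.5]
gripper_width: 0.0185
```

Call:
{"op": "drive_tool", "data": {"plan": "0 -0.1 0 0;0 -0.2 0 0;0 -0.2 0 0"}}

```text
time_s: 15.48
tcp_pos: [0.5612, 0.2072, 0.0636]
eef_rot: [178.3, -0.2, -74.6]
contact_force: [-59.3, 0.5, 42.4]
gripper_width: 0.0185
```

```bash
python3 g.py .5743 .2126 .0645 -74.6
```

```text
t 15.475 p [0.5612 0.2072 0.0636] e [178.3  -0.2 -74.6] w 0.0185 F [-59.3   0.5  42.4]
-0.17 -1.40 -0.13 -0.000
```

It stalled 13.5 mm short at about 60 N, which is far more than the ridge should need. I'll back off the load and look.

Call:
{"op": "drive_tool", "data": {"plan": "0 1 0 0;0 1.4 0 0;0 1.4 0 0"}}

```text
time_s: 15.85
tcp_pos: [0.5604, 0.2073, 0.064]
eef_rot: [179.6, -0.1, -74.5]
contact_force: [-8.2, -1.9, -0.8]
gripper_width: 0.0178
```

```bash
python3 - <<'E'
from ov import *
from g import go
go(.5743,.2126,.0645,-74.6)
d=cap('scene','s5');f=d['frame'];c=cv2.resize(cv2.cvtColor(f,cv2.COLOR_RGB2BGR)[130:300,250:430],None,fx=3,fy=3,interpolation=cv2.INTER_CUBIC)
w=cap('wrist','w5');wi=cv2.resize(cv2.cvtColor(w['frame'],cv2.COLOR_RGB2BGR)[100:300],(540*1,211))
o=np.zeros((510+0,800,3),np.uint8);c=cv2.resize(c,(400,378));o[:378,:400]=c
o[:300,400:]=cv2.resize(cv2.cvtColor(w['frame'],cv2.COLOR_RGB2BGR),(400,300));cv2.imwrite('pics/s5b.png',o[:380])
E
```

```text
t 15.85 p [0.5604 0.2073 0.064 ] e [ 1.796e+02 -1.000e-01 -7.450e+01] w 0.0178 F [-8.2 -1.9 -0.8]
-0.14 -1.48 -0.06 0.002
```

View pics/s5b.png

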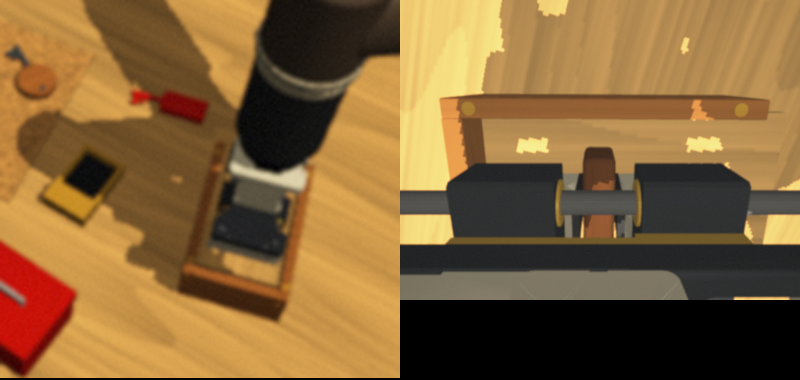

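The grip still holds the bar. In the stall I was pressing down 42 N as well as forward, which probably jams the lip on the ridge. I'll retry with an upward bias.

Call:
{"op": "drive_tool", "data": {"plan": "0 0 -0.4 0;0 -0.4 -0.6 0;0 -0.8 -0.8 0;0 -0.8 -0.8 0"}}

```text
time_s: 16.45
tcp_pos: [0.5612, 0.2073, 0.0649]
eef_rot: [178.7, -0.1, -74.7]
contact_force: [-16.4, 2.3, -34.3]
gripper_width: 0.0178
```

Call:
{"op": "drive_tool", "data": {"plan": "0 -0.3 0.1 0;0 -0.6 0.2 0;0 -0.9 0.2 0;0 -0.9 0.2 0"}}

```text
time_s: 16.95
tcp_pos: [0.5749, 0.2112, 0.0648]
eef_rot: [179.3, -0.1, -74.6]
contact_force: [0.0, -0.5, -35.1]
gripper_width: 0.0182
```

It went over the ridge. I'll ease the lift, press to the stop, release and retreat.

Call:
{"op": "drive_tool", "data": {"plan": "0 -0.1 0.6 0;0 -0.2 0.6 0;0 -0.2 0.6 0"}}

```text
time_s: 17.32
tcp_pos: [0.5764, 0.2116, 0.0643]
eef_rot: [179.4, -0.1, -74.5]
contact_force: [-21.1, -4.4, 9.7]
gripper_width: 0.0178
```

Call:
{"op": "drive_tool", "data": {"plan": "0 0.3 0 0;0 0.3 0 0;0 0.3 0 0"}}

```text
time_s: 17.7
tcp_pos: [0.5762, 0.2115, 0.0644]
eef_rot: [179.6, -0.1, -74.5]
contact_force: [-7.8, -3.8, 1.0]
gripper_width: 0.0177
```

Call:
{"op": "drive_tool", "data": {"plan": "0 0 0 0;0 0 0 0;0 0 0 0;0 0 0 0;0 0 -3 0;0 0 -8 0;0 0 -15 0;0 0 -15 0", "fingers": -0.3}}

```text
time_s: 18.7
tcp_pos: [0.5814, 0.2148, 0.2214]
eef_rot: [-179.5, 0.1, -74.4]
contact_force: [-0.0, -0.6, -0.1]
gripper_width: 0.0568
```

```bash
python3 g.py .3 .5 .23 -60
```

```text
t 18.7 p [0.5814 0.2148 0.2214] e [-1.795e+02  1.000e-01 -7.440e+01] w 0.0568 F [-0.  -0.6 -0.1]
-35.05 19.41 -0.96 -0.251
```

Now I'll swing clear, so the top camera sees the box, and verify.

Call:
{"op": "drive_tool", "data": {"plan": "-35 19 -1 -0.25;-35 19 -1 -0.25;-35 19 -1 -0.25;-35 19 -1 -0.25;-35 19 -1 -0.25;-35 19 -1 -0.25;-35 19 -1 -0.25;-35 19 -1 -0.25"}}

```text
time_s: 19.7
tcp_pos: [0.3007, 0.5005, 0.225]
eef_rot: [180.0, -0.0, -60.0]
contact_force: [0.3, 0.1, -0.7]
gripper_width: 0.057
```

```bash
python3 - <<'E'
from ov import *
d=cap('top','t6');a=cv2.imread('pics/top0.png');b=cv2.imread('pics/t6.png')
k=cv2.resize;f=lambda i:k(i[150:280,60:380],(800,325)[:2],interpolation=cv2.INTER_CUBIC)
cv2.imwrite('pics/t6b.png',np.vstack([k(i[80:285,60:380],(460,295),interpolation=cv2.INTER_CUBIC) for i in(a,b)]))
def patch(i,x,y,w=22): return i[y-w:y+w,x-w:x+w]
for n,(x,y,w) in dict(grip=(122,208,24),spare=(276,248,22),bell=(330,244,18),mag=(325,188,26),cash=(210,118,36)).items():
    A=patch(a,x,y,w);m=cv2.matchTemplate(patch(b,x,y,w+8),A,cv2.TM_CCOEFF_NORMED);_,v,_,l=cv2.minMaxLoc(m);print(n,round(v,3),l[0]-8,l[1]-8)
E
```

```text
grip 0.998 0 0
spare 0.995 0 0
bell 0.998 0 0
mag 0.996 0 0
cash 0.998 0 0
```

View pics/t6b.png

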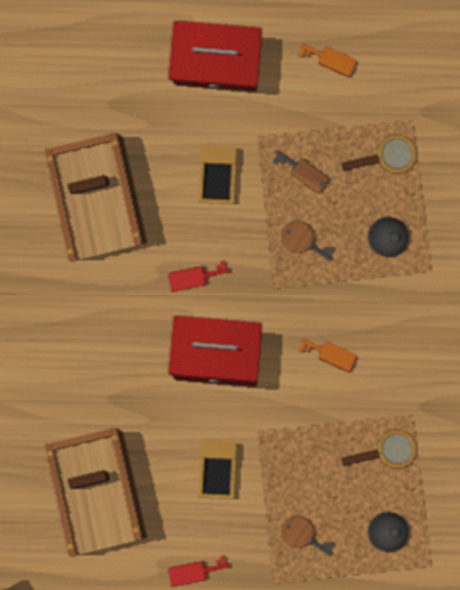

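Compared before (top) and after (bottom): the lid is shut with its grip in the original place, the key is gone from the mat, and the bystanders have not moved (0 px shift). Handing in.

```bash
python3 -c "
from plant import r
print(r.close_job())"
```

```text
the job is handed in; nothing more can be done
None
```

I slid the lid open about 148 mm, laid the paddle-fob key flat in the box and let go. I then shut the lid back over the ridge and handed the job in at about 20 s of the 61 s allowed.

- **Problem while shutting:** the first push stalled about 13.5 mm short, at about 59 N forward and 42 N downward. That is below the 120 N wrist limit. I can't rule out that it passed the separate 40 N limit on the arm or gripper body pressing on something, though the load appeared to go through the gripped bar. I eased off and pushed again with a slight upward lift, and the lid snapped over and reached its stop.
- **Last checks:** comparing the first and last top views, the lid grip, round-fob key, bell, magnifier and cashbox all show 0 px of shift (1 px is about 2.5 mm). The paddle key is gone from the mat, and the wrist camera showed it flat on the box floor before the lid closed. I could not see it once the lid was shut. The gripper is clear of everything.

The hand-in gave no verdict.

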